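# Set the air regulator to the red hand and lock it

### The job

Before the cast is blown out of its mould, set the air console: turn the black regulator knob clockwise until the gauge's black needle lies on its red set hand, then turn the orange lock ring under the knob clockwise until it is fully tight, with the needle still on the red hand. Leave the yellow valve lever and everything else on the bench as it is.

Things in the scene. Friction and masses are not known exactly. Their poses are not given: they have to be found in the camera images.
- console: blue desk-type air console fixed to the bench, 360 mm wide (y), 195 mm deep (x), 140 mm high; origin at the centre of its underside, x from its low front towards its back, y to its left. Its panel slopes 30 degrees from level, rising to the back. On it from left to right: gauge, knob with lock ring, yellow valve lever. Nothing else stands on the panel within 80 mm of the knob's axis
- knob_grip (a point): the regulator's black fluted knob, a round of 40 mm diameter and 26 mm height with a white line on top. The point is on its axis half-way up, 35 mm above the panel (the knob runs from 22 to 48 mm above it). z axis: the knob's axis, square out of the panel, so 30 degrees from vertical; x axis: along the white line, turning with the knob
- knob (a joint): turn of the knob, rad, 0 to 6.0; it grows as the knob is turned clockwise (looking down on to the panel), which raises the pressure. Stiff (0.08 N m); stays where it is left
- ring_grip (a point): the orange knurled lock ring round the knob's foot, on the same axis: 56 mm diameter, 14 mm high, with a white mark on its rim. The point is on the axis half-way up the ring, 11 mm above the panel (the ring runs from 4 to 18 mm above it, 4 mm clear below the knob). It stands out 8 mm beyond the knob all round: open fingers can come down past the knob on to it. z axis as the knob's; x along the mark
- ring (a joint): turn of the lock ring, rad; it grows clockwise (looking down on to the panel), which tightens it: 0 is fully slack, 1.40 is hard against its stop, fully tight (the white mark then points straight up the slope). Stiff (0.12 N m); stays where it is left and does not move the knob
- gauge_face (a point): the middle of the pressure gauge's white dial, 15 mm above the panel, 135 mm to the left of the knob (seen from the console's low front); the gauge is 106 mm across and stands 20 mm off the panel. This frame is fixed to the console: x up the slope, y to the left, z square out of the panel
- needle (a joint): the gauge's black needle (40 mm long from its pivot, 2.6 mm wide), rad clockwise from the low end of the scale at the lower left (135 degrees anticlockwise from straight up the slope); it follows the knob at once: needle = 0.75 x knob
- set_hand (a joint): the gauge's red set hand (broad from 25 to 43 mm from the same pivot, 3.6 mm wide), which marks the wanted pressure, in rad from the same zero and in the same sense as the needle. It is set beforehand and stays put; at the start it always lies clockwise of the needle, by 0.4 to 1.4 rad
- needle_tip (a point): a point on the black needle 40 mm from its pivot; x axis along the needle from pivot to tip, z axis out of the panel
- set_hand_tip (a point): a point on the red set hand 40 mm from its pivot; x axis along the hand from pivot to tip, z axis out of the panel
- valve (a joint): the yellow lever of the shut-off ball valve on the panel, 92 mm to the right of the knob, rad; 0 is open (lever pointing up the slope), as found. To be left alone
- valve_tip (a point): near the free end of the yellow valve lever (66 mm long, 13 mm wide), 27 mm above the panel
- bowl: a small white ceramic bowl, 110 mm across the rim and 50 mm high; origin at the centre of its underside. A bystander on the bench, to be left alone
- measure: a blue plastic measuring cup, 76 mm across and 110 mm high; origin at the centre of its underside. A bystander on the bench, to be left alone
- rosette_a: a round plaster rosette, 90 mm across and about 26 mm high; origin at the centre of its underside. A bystander on the bench, to be left alone
- rosette_b: a smaller round plaster rosette, 76 mm across and about 22 mm high; origin at the centre of its underside. A bystander on the bench, to be left alone
- brush: a wooden-handled brush lying flat, 190 mm long along its x axis, 42 mm wide and 20 mm high; origin at its middle, on the bench. A bystander on the bench, to be left alone
- spatula: a dark-handled metal spatula lying flat, 240 mm long along its x axis, 65 mm wide and 20 mm high; origin at its middle, on the bench. A bystander on the bench, to be left alone
- corbel: a small plaster corbel (scroll bracket), 100 x 70 mm and 75 mm high; origin at the centre of its underside. A bystander on the bench, to be left alone

How it is judged:
On the way, in this order (a step that is already met when the one before it is completed fails the run):
1. the needle lies on the red set hand while the lock ring is still slack (angle between the x axis of needle_tip and the x axis of set_hand_tip, either way round below 0.12 rad and value of joint ring below 0.9 rad), for 0.2 s.
2. the lock ring is tight and the needle still lies on the red set hand (angle between the x axis of needle_tip and the x axis of set_hand_tip, either way round below 0.12 rad and value of joint ring above 1.3 rad), for 0.2 s.
At the end, for the whole second after the job is handed in: the needle lies within 0.12 rad (7 degrees, 5 mm at its tip) of the red set hand, the lock ring is within 0.1 rad of its stop (joint over 1.30), the valve lever is still open (joint under 0.2) and the bystanders lie still (all of step 2 and value of joint valve below 0.2 rad and linear speed of each of bowl, measure, rosette_a, rosette_b, brush, spatula, corbel below 0.02 m/s); the robot touches nothing.
It fails at once if the yellow valve lever is turned by more than 0.2 rad (value of joint valve above 0.2 rad).
It fails at once if a thing lying on the bench is moved by more than 30 mm (distance of any of bowl, measure, rosette_a, rosette_b, brush, spatula, corbel from where it was at the start of the episode above 0.03 m).
It also fails if it takes over 67 s, if anything falls off the work surface, if the arm or the gripper's body presses on something with over 40 N, if the wrist force passes 120 N, or if a joint passes its speed limit or range.

### The arm

A 6-joint arm with a two-finger parallel gripper is mounted at the origin on the work surface. World frame = base frame: x ahead of the robot, y to its left, z up, the work surface at z = 0. Lengths are in m, angles in rad, forces in N, time in s.
With the tool pointing down it reaches from about 0.325 to 0.775 m from the base axis. Payload 5.5 kg.
Tool frame: the origin (TCP) lies between the finger pads; the fingertips stand 8 mm ahead of it and the grasp point (between the pads) lies 11 mm behind it (tcp_to_tips is the distance from the TCP to the fingertips, in m); z points along the fingers, y is the line along which they close (so a half turn about z gives the same grasp; the last joint's range is limited). The gripper opens to 88 mm and grips with 3 to 60 N. Pads are 20 mm wide; open, the fingers measure 115 mm over their backs; the gripper's body (75 mm by 178 mm) begins 61 mm behind the grasp point.
Start: joints at [-1.388, 0.091, 1.231, -0, 1.82, -0.057], TCP at [0.143, -0.583, 0.231] pointing down, gripper open.
Joint ranges: [-2.87, 2.87], [-0.86, 2.18], [0.17, 2.46], [-1.51, 4.65], [0.06, 2.69], [-2.65, 2.65]. Speed limits (rad/s): [2.57, 2.57, 3.01, 3.14, 3.14, 3.14].

### API

Orientations are given as a unit quaternion [w, x, y, z].
In Python, from bench import * gives the robot as it stands. Calls block until the motion is done:
- move_to(position, orientation): joint-space move of the TCP to a pose.
- move_l(position, speed=0.15, orientation=None): straight line of the TCP; orientation=None keeps the orientation; speed is the mean speed in m/s.
- movej(angles): joint-space move.
- gripper_open() and close(): open the fingers fully, or close them until they stop; the grip force is fixed at half the most.
- hold(seconds).
- inverse_kinematics(position, orientation): joint angles nearest the present ones, or None.
- state(): the state.
- get_image(name): name is "scene" or "top"; returns a dict with "frame" (400x640x3 uint8, blue, green, red), "depth" (400x640 float32, m along the optical axis (not along the pixel's ray), 0 where there is no reading), "camera_matrix" (3x3 intrinsics, pixels), "view" (4x4, takes a point from world to camera coordinates). Camera axes: x right, y up, looking along -z (the intrinsics and any distortion apply to the point x, -y, -z); pixel columns grow to the right and rows downward; lengths in m; the calibration is good to about 2 mm. A picture is of the moment at which its call begins.
A pose or a line that the arm cannot do raises IKError and nothing moves.
- job_done(): hands the job in; it is judged then, once.
The state is a dict: "time": time; "joint_pos": joint angles; "dq": joint speeds; "joint_torque": joint torques, N m; "ee_pos": TCP position; "ee_rot": TCP orientation; "ft_force": force on the tool from outside, world axes, zero at the start; "moment": the same for the moment, N m; "finger_gap": finger opening in m; "finger_force": force on a finger pad.
Only numpy, scipy, OpenCV 4.12 (cv2) and the standard library are available. Lean on these libraries where they do the work, as an engineer would, in place of code of your own. Each camera call takes 0.05 s, during which the arm holds its last target. There are 200 camera calls.

## Working session

There is one attempt and no reset: what is moved stays moved. The work goes in short steps, each a Python script; the robot and the scene stay as the last script left them, time stands still between calls to the robot, and variables do not carry over. Pictures are saved under pics/ and viewed, at most 10 in all, crops included, and the job is handed in when it is done.

```bash
ls; mkdir -p pics; python3 - <<'E'
from bench import *
import cv2,numpy as np,pickle
d={n:get_image(n) for n in("scene","top")}
pickle.dump(d,open("im0.pkl","wb"))
for n in d:
    cv2.imwrite(f"pics/{n}0.png",d[n]["frame"]);print(n,d[n]["camera_matrix"],d[n]["view"])
print(state())
E
```

```text
pics
scene [[371.87280103   0.         318.36642756]
 [  0.         371.87280103 194.52913435]
 [  0.           0.           1.        ]] [[ 0.59596747  0.80285212 -0.01585074 -0.39059784]
 [-0.60693528  0.463285    0.64575272  0.28110936]
 [ 0.52578735 -0.37522724  0.76338207 -1.31865954]
 [ 0.          0.          0.          1.        ]]
top [[466.86578664   0.         316.83262959]
 [  0.         466.86578664 199.83949071]
 [  0.           0.           1.        ]] [[-0.02518807 -0.99968095  0.00188916  0.06441823]
 [ 0.98936106 -0.0246571   0.14337617 -0.60854509]
 [-0.14328385  0.00548043  0.98966646 -1.1984337 ]
 [ 0.          0.          0.          1.        ]]
{'time': 0.1, 'joint_pos': array([-1.38768256e+00,  9.17929295e-02,  1.23173016e+00, -7.48631315e-06,
        1.81977561e+00, -5.67130470e-02]), 'dq': array([ 0.00072562, -0.00119112, -0.00248641,  0.00116899,  0.00057101,
        0.00030209]), 'joint_torque': array([ 2.49154713e-03, -4.47858489e+01, -4.07569563e+01,  7.00438558e-02,
        2.84003309e-02, -1.07043616e-04]), 'ee_pos': array([ 0.14246617, -0.58259962,  0.22963426]), 'ee_rot': array([-8.51091211e-04,  9.92818747e-01,  1.19625280e-01, -5.74967803e-05]), 'ft_force': array([-0.29477904, -0.64609246,  0.03779853]), 'moment': array([0.05564188, 0.0071556 , 0.0174723 ]), 'finger_force': 0.0, 'finger_gap': 0.08759538426711824}
```

View pics/top0.png

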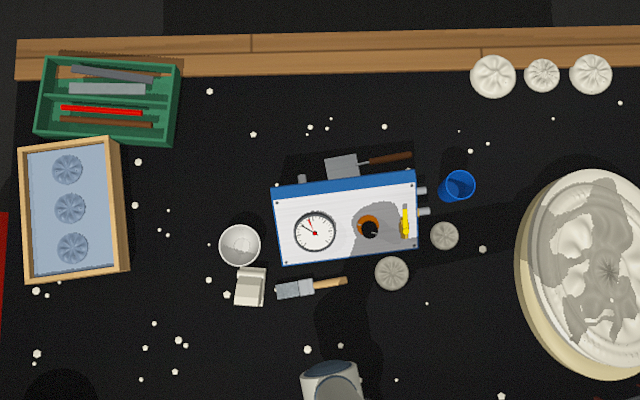

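View pics/scene0.png

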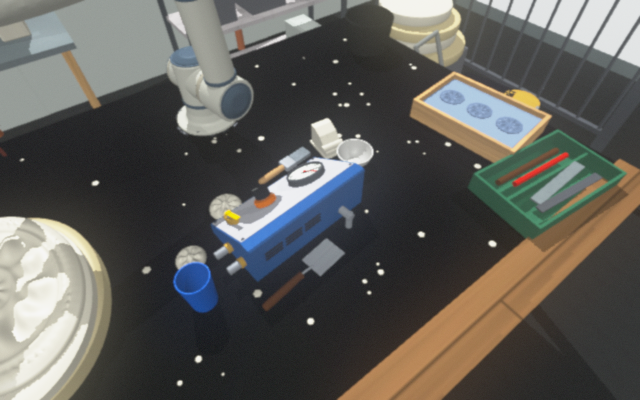

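The top view shows the console, with the gauge at about (315,232), the knob and orange ring at (369,228) and the lever at (404,222). Next I fit the panel plane and take an enlarged crop.

```bash
cat > h.py <<'E'
import numpy as np,cv2,pickle
def ray(d,uv):
    K,V=d["camera_matrix"],d["view"]; R,t=V[:3,:3],V[:3,3]
    uv=np.atleast_2d(uv).astype(float)
    c=np.c_[(uv[:,0]-K[0,2])/K[0,0],-(uv[:,1]-K[1,2])/K[1,1],-np.ones(len(uv))]
    return -R.T@t, c@R      # origin, dirs with unit depth
def plane(d,uv,n,p):
    o,r=ray(d,uv); return o+r*(((p-o)@n)/(r@n))[:,None]
def pix(d,X):
    K,V=d["camera_matrix"],d["view"]; c=np.atleast_2d(X)@V[:3,:3].T+V[:3,3]
    return np.c_[K[0,2]-K[0,0]*c[:,0]/c[:,2],K[1,2]+K[1,1]*c[:,1]/c[:,2]]
def pts(d,mask):
    v,u=np.nonzero(mask&(d["depth"]>0)); o,r=ray(d,np.c_[u,v]); return np.c_[u,v],o+r*d["depth"][v,u][:,None]
E
python3 - <<'E'
from h import *
d=pickle.load(open("im0.pkl","rb"))["top"]
f=d["frame"];cv2.imwrite("pics/crop0.png",cv2.resize(f[165:275,262:427],None,fx=4.8,fy=4.8,interpolation=cv2.INTER_CUBIC))
m=np.zeros(f.shape[:2],bool);m[165:275,262:427]=1
hsv=cv2.cvtColor(f,cv2.COLOR_BGR2HSV)
w=m&(hsv[...,1]<60)&(hsv[...,2]>90)
uv,P=pts(d,w)
rng=np.random.default_rng(0);best=0
for i in range(300):
    a=P[rng.choice(len(P),3,0)];n=np.cross(a[1]-a[0],a[2]-a[0]);n/=np.linalg.norm(n)+1e-12
    s=abs((P-a[0])@n)<.003
    if s.sum()>best:best=s.sum();S=s
c=P[S].mean(0);n=np.linalg.svd(P[S]-c)[2][2];n*=np.sign(n[2])
print("plane",c,n,"tilt",np.degrees(np.arccos(n[2])),"yaw",np.degrees(np.arctan2(-n[1],-n[0])),S.sum(),len(P))
for nm,q in dict(orange=m&(hsv[...,0]>4)&(hsv[...,0]<17)&(hsv[...,1]>150)&(hsv[...,2]>60),yellow=m&(hsv[...,0]>20)&(hsv[...,0]<35)&(hsv[...,1]>150),red=m&((hsv[...,0]<4)|(hsv[...,0]>174))&(hsv[...,1]>100)).items():
    uv,Q=pts(d,q);print(nm,len(uv),uv.mean(0),Q.mean(0),"h",np.round(np.percentile((Q-c)@n,[5,50,95]),4))
# panel outline
cs=cv2.findContours((w).astype(np.uint8),cv2.RETR_EXTERNAL,cv2.CHAIN_APPROX_NONE)[0];k=max(cs,key=cv2.contourArea)
r=cv2.minAreaRect(k);b=cv2.boxPoints(r);X=plane(d,b,n,c);print(b);print(X);print(np.linalg.norm(X-np.roll(X,1,0),axis=1))
E
```

```text
plane [ 0.5430718  -0.03382881  0.09557837] [-0.4941224  -0.0487913   0.86802216] tilt 29.770391652479628 yaw 5.639296485005528 6008 9452
orange 160 [366.625   221.56875] [ 0.54197608 -0.07312823  0.11417241] h [0.0117 0.017  0.0315]
yellow 232 [395.12068966 222.10775862] [ 0.54156632 -0.14611199  0.09151447] h [-0.1492  0.025   0.0308]
red 38 [342.47368421 217.73684211] [ 0.55938998 -0.02003976  0.07269895] h [-0.1554  0.0143  0.0248]
[[272.58737 199.83644]
 [414.00748 181.39034]
 [422.53348 246.75652]
 [281.11337 265.20264]]
[[ 0.5990111   0.15830629  0.13822173]
 [ 0.63610714 -0.19126097  0.1396896 ]
 [ 0.47854991 -0.2239583   0.04816209]
 [ 0.44010707  0.14635639  0.04709377]]
[0.18356905 0.35153313 0.18512342 0.37230628]
```

View pics/crop0.png

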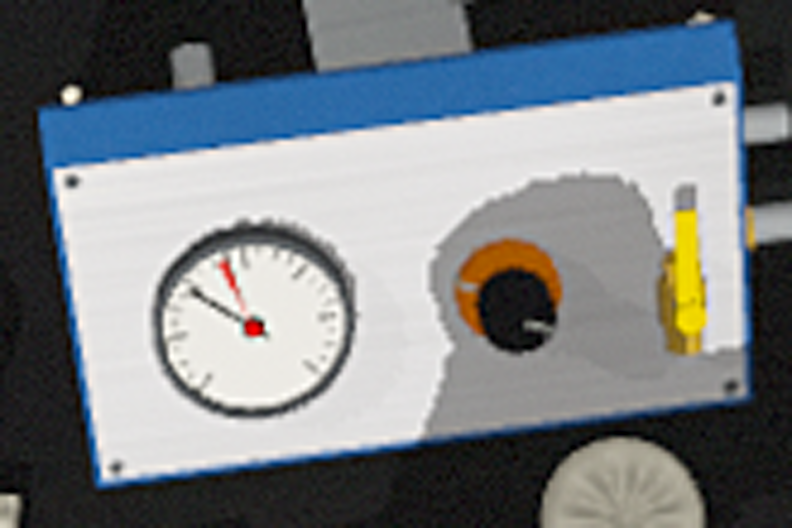

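The panel tilt fits at 29.8°. In the crop the needle tip is at (193,290), the red tip at (226,262) and the hub at (253,327). The ring mark points left at (465,287), so the ring is slack. Now the frame, the knob axis and the angles.

```bash
cat >> h.py <<'E'
def crop2uv(p): return (np.atleast_2d(p)+.5)/4.8-.5+[262,165]
def frame():
    d=pickle.load(open("im0.pkl","rb"))["top"]
    n0=np.array([-0.4941224,-0.0487913,0.86802216]);c=np.array([0.5430718,-0.03382881,0.09557837])
    S=plane(d,crop2uv([[72,181],[719,98],[731,386],[116,467]]),n0,c)
    y=(S[0]-S[1])+(S[3]-S[2]);yaw=np.arctan2(-y[0],y[1])
    x=np.array([np.cos(yaw)*np.cos(np.pi/6),np.sin(yaw)*np.cos(np.pi/6),.5]);y=np.array([-np.sin(yaw),np.cos(yaw),0]);n=np.cross(x,y)
    g=plane(d,crop2uv([253,327]),n,c+.017*n)[0]; g=g-.017*n   # gauge axis on the panel
    return d,S,x,y,n,c,g,yaw
def hand(d,p0,p1,x,y,n,g,h=.016):
    a,b=plane(d,[p0,p1],n,g+h*n);v=b-a;return np.arctan2(-(v@y),v@x)+np.radians(135),np.hypot(v@x,v@y)
E
python3 - <<'E'
from h import *
from bench import *
from scipy.spatial.transform import Rotation as Ro
d,S,x,y,n,c,g,yaw=frame()
print("yaw",np.degrees(yaw),"screw sides",np.linalg.norm(S-np.roll(S,1,0),axis=1))
k=g-.135*y;print("gauge",g,"knob foot",k,"dist to fit plane",(k-c)@n)
T=lambda h:((pix(d,k+h*n)+.5-[262,165])*4.8-.5).round(1)
print("knob top crop",T(.048),"knob low",T(.022),"ring top",T(.018))
a=np.linspace(0,2*np.pi,90)
im=cv2.imread("pics/crop0.png")
for h,r,o in((.048,.02,k),(.018,.028,k),(.02,.053,g)):
    P=o+h*n+r*(np.cos(a)[:,None]*x+np.sin(a)[:,None]*y)
    cv2.polylines(im,[((pix(d,P)+.5-[262,165])*4.8-.5).astype(int)],True,(0,255,0),1)
cv2.imwrite("pics/ov.png",im)
C=crop2uv
for nm,p in dict(needle=(193,290),red=(226,262)).items(): print(nm,hand(d,C((253,327))[0],C(p)[0],x,y,n,g))
for psi in np.radians(range(-180,180,30)):
    zt=-n; yt=np.cos(psi)*y+np.sin(psi)*x; xt=np.cross(yt,zt)
    q=Ro.from_matrix(np.c_[xt,yt,zt]).as_quat()[[3,0,1,2]]
    r=[inverse_kinematics(k+h*n,q) for h in(.014,.033,.12)]
    print(np.degrees(psi).round(),[None if i is None else np.round(i,2) for i in r[:3:2]])
E
```

```text
yaw 5.970876645473061 screw sides [0.16781676 0.33587989 0.16738469 0.33647322]
gauge [0.52647205 0.05877391 0.091608  ] knob foot [ 0.54051514 -0.0754937   0.091608  ] dist to fit plane 1.2778726470649984e-16
knob top crop [[519.7 319.1]] knob low [[511.1 297.7]] ring top [[509.8 294.5]]
needle (np.float64(1.5163215288013001), np.float64(0.03810794824292302))
red (np.float64(2.113186864523639), np.float64(0.039924275986169884))
-180.0 [array([-0.34, -0.53,  2.07,  0.24,  1.13,  1.07]), array([-0.41, -0.7 ,  2.01,  0.26,  1.37,  1.06])]
-150.0 [array([-0.34, -0.53,  2.07,  0.24,  1.13,  1.6 ]), array([-0.41, -0.7 ,  2.01,  0.26,  1.37,  1.58])]
-120.0 [array([-0.34, -0.53,  2.07,  0.24,  1.13,  2.12]), array([-0.41, -0.7 ,  2.01,  0.26,  1.37,  2.11])]
-90.0 [array([-0.34, -0.53,  2.07,  0.24,  1.13,  2.64]), array([-0.41, -0.7 ,  2.01,  0.26,  1.37,  2.63])]
-60.0 [None, None]
-30.0 [array([-0.34, -0.53,  2.07,  0.24,  1.13, -2.59]), array([-0.41, -0.7 ,  2.01,  0.26,  1.37, -2.6 ])]
0.0 [array([-0.34, -0.53,  2.07,  0.24,  1.13, -2.07]), array([-0.41, -0.7 ,  2.01,  0.26,  1.37, -2.08])]
30.0 [array([-0.34, -0.53,  2.07,  0.24,  1.13, -1.55]), array([-0.41, -0.7 ,  2.01,  0.26,  1.37, -1.56])]
60.0 [array([-0.34, -0.53,  2.07,  0.24,  1.13, -1.02]), array([-0.41, -0.7 ,  2.01,  0.26,  1.37, -1.03])]
90.0 [array([-0.34, -0.53,  2.07,  0.24,  1.13, -0.5 ]), array([-0.41, -0.7 ,  2.01,  0.26,  1.37, -0.51])]
120.0 [array([-0.34, -0.53,  2.07,  0.24,  1.13,  0.03]), array([-0.41, -0.7 ,  2.01,  0.26,  1.37,  0.01])]
150.0 [array([-0.34, -0.53,  2.07,  0.24,  1.13,  0.55]), array([-0.41, -0.7 ,  2.01,  0.26,  1.37,  0.54])]
```

View pics/ov.png

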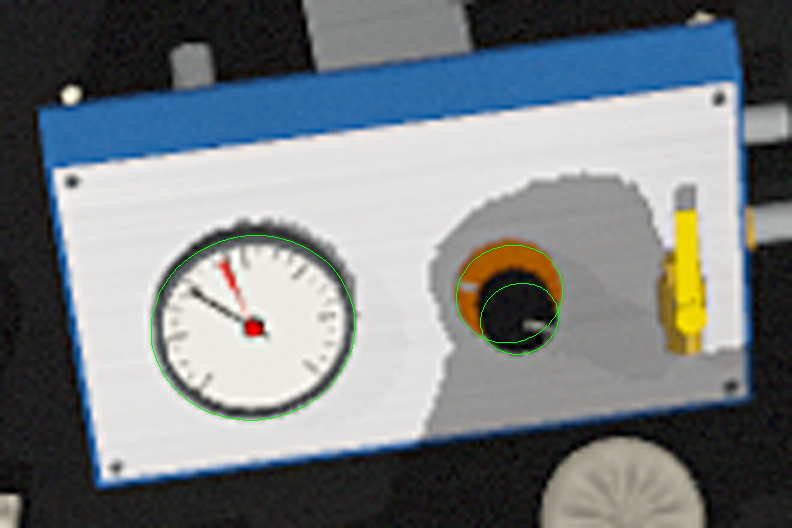

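The outlines match the ring and knob to within about 1.5 mm. The needle must move 0.60 rad, so the knob must turn 0.80 rad. Go to the knob.

```bash
cat >> h.py <<'E'
from scipy.spatial.transform import Rotation as Ro
def quat(psi,x,y,n):
    yt=np.cos(psi)*y+np.sin(psi)*x; return Ro.from_matrix(np.c_[np.cross(yt,-n),yt,-n]).as_quat()[[3,0,1,2]]
def rep(s,x,y,n,k):
    e=s["ee_pos"]-k; print("t %.1f gap %.4f ff %.1f F %s M %s tcp-axis x%.4f y%.4f h%.4f"%(s["time"],s["finger_gap"],s["finger_force"],np.round(s["ft_force"],1),np.round(s["moment"],2),e@x,e@y,e@n),np.round(s["joint_pos"][5],3))
def turn(movej,state,a,step=.2):
    q=np.array(state()["joint_pos"]);m=int(np.ceil(abs(a)/step))
    for i in range(1,m+1): p=q.copy();p[5]+=a*i/m;movej(p)
E
python3 - <<'E'
from h import *
from bench import *
d,S,x,y,n,c,g,yaw=frame();k=g-.135*y
Q=quat(np.radians(70),x,y,n)
move_to(k+.15*n,Q);rep(state(),x,y,n,k)
move_l(k+.033*n,.08,Q);rep(state(),x,y,n,k)
close();rep(state(),x,y,n,k)
turn(movej,state,.80);hold(.3);rep(state(),x,y,n,k)
d=get_image("top");pickle.dump(d,open("im1.pkl","wb"))
cv2.imwrite("pics/crop1.png",cv2.resize(d["frame"][165:275,262:427],None,fx=4.8,fy=4.8,interpolation=cv2.INTER_CUBIC))
E
```

```text
t 2.2 gap 0.0880 ff 0.0 F [ 1.2 -0.6 -0. ] M [-0.07  0.11 -0.01] tcp-axis x0.0001 y-0.0006 h0.1501 -0.866
t 3.8 gap 0.0880 ff 0.0 F [ 0.5 -0.6 -0.3] M [-0.05  0.1   0.02] tcp-axis x0.0005 y-0.0001 h0.0335 -0.848
t 4.7 gap 0.0399 ff 30.0 F [-9.6 -3.2  2.4] M [-0.6   1.52 -0.16] tcp-axis x-0.0020 y-0.0007 h0.0328 -0.848
t 6.2 gap 0.0392 ff 30.0 F [-14.8  -1.    4.2] M [-0.08  1.79  0.03] tcp-axis x-0.0039 y-0.0007 h0.0328 -0.053
```

View pics/crop1.png

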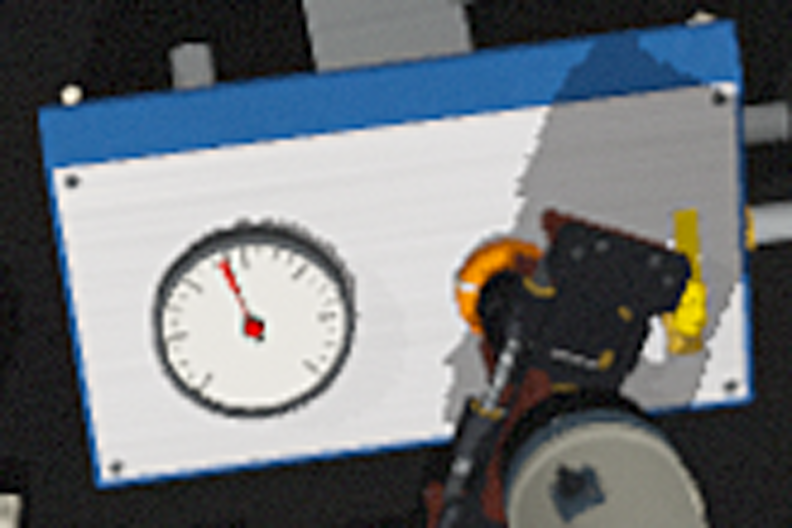

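The needle now appears to lie under the red hand at (226,262). The grip pulled the TCP about 4 mm down the slope. I'll release, back off and check with the panel clear.

```bash
python3 - <<'E'
from h import *
from bench import *
d,S,x,y,n,c,g,yaw=frame();k=g-.135*y
gripper_open();rep(state(),x,y,n,k)
move_l(state()["ee_pos"]+.12*n,.12)
q=state()["joint_pos"].copy();q[0]-=.6;movej(q);rep(state(),x,y,n,k)
D={m:get_image(m) for m in("top","scene")};pickle.dump(D,open("im2.pkl","wb"));t=D["top"]
a=cv2.resize(t["frame"][195:270,285:395],None,fx=7.2,fy=7.2,interpolation=cv2.INTER_CUBIC)
cv2.imwrite("pics/crop2.png",a)
# hands: angular profile of redness/darkness at radii
c0=g+.016*n
for r in(.012,.018,.022,.028,.033,.038):
    th=np.radians(np.arange(-60,21,2));P=c0+r*(np.cos(th)[:,None]*x-np.sin(th)[:,None]*y)
    uv=pix(t,P).astype(np.float32);v=cv2.remap(t["frame"].astype(np.float32),uv[:,:1],uv[:,1:],cv2.INTER_LINEAR)[:,0]
    B,G,R=v.T;dark=np.clip(200-R,0,None);red=np.clip(R-G-20,0,None);w=np.clip(225-G,0,None)
    f=lambda w:np.degrees((w*th).sum()/w.sum()) if w.sum()>50 else None
    print(r,"dark",f(dark),dark.max(),"red",f(red),red.max(),"G",f(w))
# ring mark & orange centre
f=t["frame"];h=cv2.cvtColor(f,cv2.COLOR_BGR2HSV);m=((h[...,0]>4)&(h[...,0]<17)&(h[...,1]>150)&(h[...,2]>60));m[:195]=0;m[270:]=0;m[:,:350]=0;m[:,390:]=0
e=cv2.convexHull(np.argwhere(m)[:,::-1].astype(np.int32));print("orange bbox",cv2.boundingRect(e));
P=k+.018*n+.028*(np.cos(np.linspace(0,6.28,200))[:,None]*x+np.sin(np.linspace(0,6.28,200))[:,None]*y);u=pix(t,P);print("pred",u.min(0),u.max(0))
E
```

```text
t 7.1 gap 0.0880 ff 0.0 F [0.1 0.1 0.1] M [-0.12  0.15 -0.05] tcp-axis x-0.0020 y-0.0007 h0.0328 -0.048
t 9.3 gap 0.0879 ff 0.0 F [-0.1 -0.2  0.1] M [0.05 0.21 0.02] tcp-axis x-0.1350 y-0.2320 h0.2282 -0.068
0.012 dark None 0.0 red -20.933970972194142 24.25 G -17.470631533040883
0.018 dark None 0.30859375 red -19.26375960234975 23.847656 G -17.04665265370468
0.022 dark -15.1307270079534 27.179688 red -15.79062556994346 81.52344 G -15.637050557212604
0.028 dark None 0.0 red -16.935861216292462 146.57812 G -16.86333894646673
0.033 dark None 24.0 red -17.171302213109477 136.78906 G -16.40041438379025
0.038 dark -18.84241468170372 24.949219 red -16.583902323884725 134.49023 G -17.958601780331477
orange bbox (357, 215, 22, 20)
pred [356.70543486 215.68759282] [378.89033981 236.04089565]
```

View pics/crop2.png

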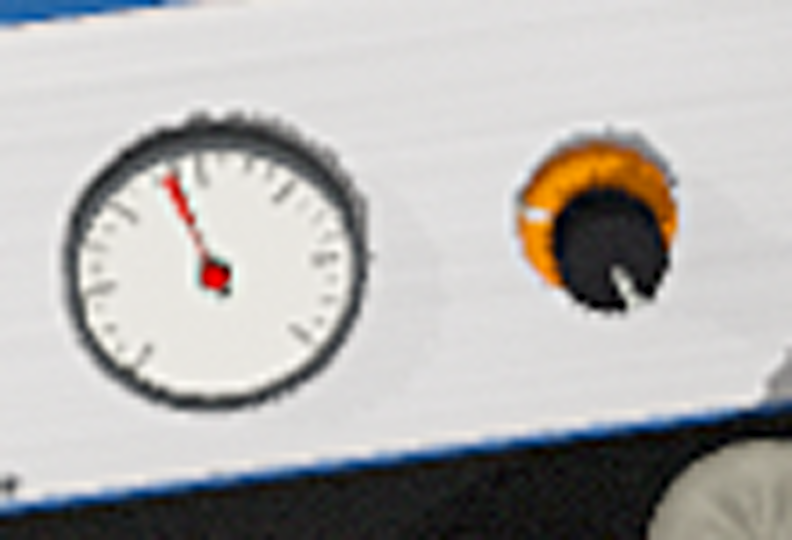

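The needle is hidden beneath the red hand. The profile puts it at −17.3° against −16.9°, so they agree to about 0.01 rad. The ring mark at (537,214) still points left, so the ring is slack. I'll cross-check the knob axis with the second view, because the grip suggested a 2–4 mm offset.

```bash
python3 - <<'E'
from h import *
d,S,x,y,n,c,g,yaw=frame();k=g-.135*y
D=pickle.load(open("im2.pkl","rb"))
a=np.linspace(0,6.28,200)[:,None]
for nm in D:
    t=D[nm];h=cv2.cvtColor(t["frame"],cv2.COLOR_BGR2HSV);m=(h[...,0]>4)&(h[...,0]<17)&(h[...,1]>150)&(h[...,2]>60)
    u0,v0=pix(t,k+.018*n)[0].astype(int);w=np.zeros_like(m);w[v0-25:v0+25,u0-25:u0+25]=1
    p=np.argwhere(m&w)[:,::-1];print(nm,"orange",p.min(0),p.max(0)+1)
    u=np.vstack([pix(t,k+z*n+.028*(np.cos(a)*x+np.sin(a)*y)) for z in(.004,.018)])+.5;print(" pred",u.min(0),u.max(0))
    m=(h[...,2]<75)&w;p=np.argwhere(m)[:,::-1];print(" black",p.min(0),p.max(0)+1)
    u=np.vstack([pix(t,k+z*n+.02*(np.cos(a)*x+np.sin(a)*y)) for z in(.022,.048)])+.5;print(" pred",u.min(0),u.max(0))
    r=((h[...,0]<4)|(h[...,0]>174))&(h[...,1]>100);u0,v0=pix(t,g+.017*n)[0].astype(int);w[:]=0;w[v0-3:v0+4,u0-3:u0+4]=1
    print(" hub",np.argwhere(r&w)[:,::-1].mean(0),pix(t,g+.017*n)[0], "1mm x/y/n in px",[(pix(t,k+.001*e)-pix(t,k))[0].round(2) for e in(x,y,n)])
t=D["scene"];u0,v0=pix(t,k)[0].astype(int)
cv2.imwrite("pics/sc2.png",cv2.resize(t["frame"][v0-40:v0+40,u0-50:u0+75],None,fx=6,fy=6,interpolation=cv2.INTER_CUBIC));print(u0,v0)
E
```

```text
top orange [357 215] [379 235]
 pred [356.40026198 213.96708014] [379.39033981 236.54089565]
 black [362 221] [378 238]
 pred [360.6245632  219.79050126] [378.47435145 238.95522564]
 hub [314.23076923 232.61538462] [314.3125     232.72916667] 1mm x/y/n in px [array([-0.03, -0.36]), array([-0.39,  0.05]), array([0.07, 0.16])]
scene orange [255 194] [275 208]
 pred [253.72493404 192.03503896] [276.6571626 209.1308022]
 black [238 172] [288 202]
 pred [251.5391278  183.67592679] [270.80155562 201.25348467]
 hub [304. 171.] [304.39189043 171.0946122 ] 1mm x/y/n in px [array([0.19, 0.07]), array([ 0.32, -0.21]), array([-0.16, -0.33])]
266 203
```

View pics/sc2.png

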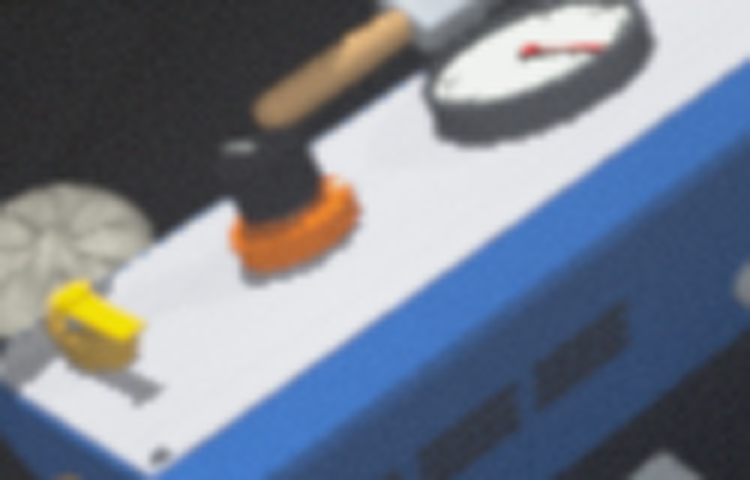

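Both views agree with the predicted axis to within 2 mm. Now the ring: aim 3 mm down the slope with the tips 6.5 mm above the panel.

```bash
cat > look.py <<'E'
from h import *
def look(name):
    from bench import get_image
    d,S,x,y,n,c,g,yaw=frame();t=get_image("top")
    cv2.imwrite(name,cv2.resize(t["frame"][195:270,285:395],None,fx=7.2,fy=7.2,interpolation=cv2.INTER_CUBIC))
E
python3 - <<'E'
from h import *
from bench import *
from look import look
d,S,x,y,n,c,g,yaw=frame();k=g-.135*y
t=pickle.load(open("im2.pkl","rb"))["top"]
v=plane(t,(np.array([[537,214]])+.5)/7.2-.5+[285,195],n,k+.018*n)[0]-k
m=np.arctan2(-(v@y),v@x);print("mark",m,np.hypot(v@x,v@y),"ring ~",1.40+m)
a0=-m+.05
p=k-.003*x;Q=quat(np.radians(40),x,y,n)
move_to(p+.15*n,Q)
move_l(p+.05*n,.12,Q);move_l(p+.0145*n,.04,Q);rep(state(),x,y,n,k)
close();rep(state(),x,y,n,k)
s=state()
if .052<s["finger_gap"]<.060:
    turn(movej,state,a0);hold(.2);rep(state(),x,y,n,k)
    look("pics/crop3.png")
E
```

```text
mark -1.226248819715826 0.022635277215765384 ring ~ 0.1737511802841738
t 12.7 gap 0.0879 ff 0.0 F [ 0.  -0.1 -0.6] M [-0.01  0.02 -0.05] tcp-axis x-0.0027 y-0.0000 h0.0148 -1.374
t 13.3 gap 0.0553 ff 30.0 F [3.5 4.  0.7] M [ 0.55 -0.32  0.28] tcp-axis x-0.0022 y0.0008 h0.0147 -1.374
t 15.5 gap 0.0552 ff 30.0 F [-6.6 -2.7  1.9] M [-0.3   1.18 -0.2 ] tcp-axis x-0.0033 y0.0006 h0.0146 -0.104
```

View pics/crop3.png

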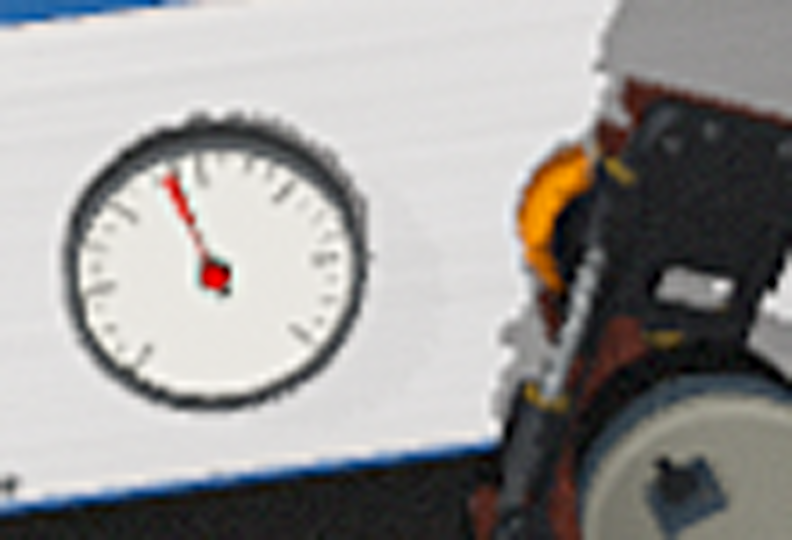

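The needle is still on the red hand at (170,180) and the ring has turned. I'll keep turning in small steps until the stop shows up in the moment.

```bash
python3 - <<'E'
from h import *
from bench import *
from look import look
d,S,x,y,n,c,g,yaw=frame();k=g-.135*y
q=state()["joint_pos"].copy();q0=q[5]
for i in range(8):
    q[5]+=.035;movej(q);hold(.1);s=state();mn=s["moment"]@n
    print(i,round(q[5]-q0,3),round(s["joint_pos"][5]-q0,3),"Mn",round(mn,3),"t6",round(s["joint_torque"][5],3),s["ft_force"].round(1))
    if abs(mn)>.6 or abs(s["joint_torque"][5])>.8:break
rep(state(),x,y,n,k)
gripper_open();move_l(state()["ee_pos"]+.14*n,.12)
q=state()["joint_pos"].copy();q[0]-=.6;movej(q);rep(state(),x,y,n,k)
look("pics/crop4.png")
E
```

```text
0 0.035 0.031 Mn 0.305 t6 0.318 [-4.4 -3.2  1.1]
1 0.07 0.068 Mn -0.052 t6 -0.04 [-4.7 -1.5  1.8]
2 0.105 0.102 Mn 0.49 t6 0.488 [-5.2 -1.3  2. ]
3 0.14 0.137 Mn 0.206 t6 0.209 [-5.5 -2.5  1.8]
4 0.175 0.172 Mn 0.706 t6 0.702 [-5.5 -2.2  2.1]
t 17.3 gap 0.0553 ff 30.0 F [-5.5 -2.2  2.1] M [-0.7   0.86  0.46] tcp-axis x-0.0036 y0.0005 h0.0146 0.067
t 20.4 gap 0.0875 ff 0.0 F [-0.7 -0.1 -0.6] M [ 0.05  0.18 -0.04] tcp-axis x-0.1353 y-0.2297 h0.2293 0.051
```

View pics/crop4.png

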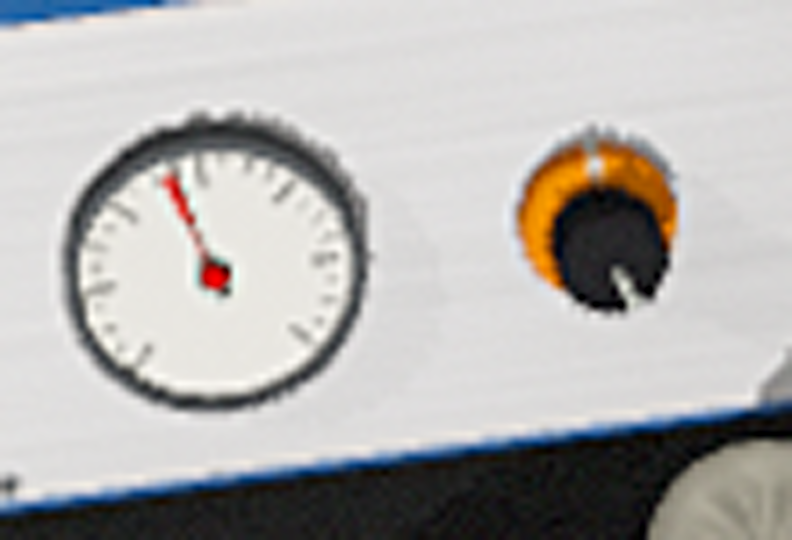

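The white mark at (595,165) lies 3.8° left of vertical in the image, and straight up the slope is 4.8°, so the ring is on its stop. The moment rise confirms it. The needle is still under the red hand.

```bash
python3 -c "
from bench import *
hold(.5);print(job_done())"
```

```text
the job is handed in; nothing more can be done
None
```

I handed the job in at about 21 s: the needle lies on the red set hand, the lock ring is tight at its stop, and the valve lever and bystanders were not touched; the judge returned no verdict.

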